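Lock the fruit dish onto its pedestal and lift the stand

TASK

Put the fruit stand together with its mandarin in it: take the blue dish by the wooden grip of its bow, set it down on the wooden pedestal with the bow square across the pedestal's two brass lugs so that it drops right home, and lock it with a quarter turn clockwise seen from above, up to the stop. Then raise the whole stand by the same grip about 10 cm clear of the worktop and finish while still holding it there, upright and steady, ready to be carried to the table. All the while keep the dish level and the mandarin untouched in its middle, and do not disturb the other kitchen things.

Things in the scene. Friction and masses are not known exactly. Their poses are not given: they have to be found in the camera images.
- dish: Shallow round blue dish, 184 mm across, rim 52 mm high, 0.34 kg (varies), with a fixed brass bow over it from rim to rim in its y-z plane, carrying a wooden grip. Origin: centre of the underside of its foot ring (84 mm across) on which it stands; z up. Its inside is a shallow cone (7 degrees, steeper at the rim): a fruit stays in the middle only while the dish is level and moved smoothly.
- dish_grip (a point): Middle of the dish's wooden grip, 135 mm above the dish's origin: a bar 16 mm wide (along the dish's x), 16 mm high and 70 mm long (along the dish's y). Pinch it across its width, fingers closing along the dish's x axis; the mandarin's top lies 43 mm below the bar's underside.
- dish_socket (a point): The dish's origin, mouth of a bayonet socket in the foot ring: a 40 mm bore in a 5 mm thick brass lip, with a slot 24 mm wide each way along the dish's x axis, square to the bow (two brass dots in the rim mark them), and a 22 mm deep hollow. On the pedestal the dish turns from the slots about 94 degrees clockwise seen from above to a stop, and only some 20 degrees the other way.
- dish_middle (a point): Middle of the dish's inner floor, 28 mm above the dish's origin.
- pedestal: Loose turned pedestal of dark wood standing on its 124 mm base on the worktop, 0.42 kg (varies), 80 mm high up to its flat top flange (88 mm across), with a brass bayonet head on it. Origin: centre of its underside, z up. A wall cabinet hangs 0.46 m above the worktop's rear half, from x = 0.58 m on: come in and work from the front.
- pedestal_seat (a point): Centre of the pedestal's flange, 80 mm above its underside. The dish is home when its foot ring lies on the flange (dish origin here); unless its slots are over the lugs it stays 13 mm too high. Locked, it can rise 2.5 mm before the lugs catch and the pedestal comes along.
- pedestal_lugs (a point): Middle of the bayonet head's two brass lugs, 10.5 mm above the flange. They are 10 mm wide, 6 mm thick and reach 30 mm from the axis both ways along the pedestal's x axis. The post is 34 mm in diameter and 13.5 mm high, with a cone tip to 20.5 mm that guides the dish's bore.
- mandarin: Loose mandarin, 62x62x55 mm, 0.1 kg, lying in the middle of the dish. It rolls easily, like a ball of 57 mm. Origin at its underside; it turns with the fruit.
- mandarin_mid (a point): Centre of the mandarin.
- clip_jar: Bystander: clip-top jar of beans, 78x70x108 mm. Origin at its underside.
- salt_box: Bystander: round wooden salt box, 70x70x68 mm. Origin at its underside.
- mug: Bystander: white mug with a green pattern, 82x112x94 mm. Origin at its underside.
- garlic: Bystander: garlic bulb, 53x52x52 mm. Origin at its underside.
- teaspoon: Bystander: steel teaspoon at the front of the worktop, 132x26x9 mm. Origin at its underside.
- wood_bowl: Bystander: turned wooden bowl on the range with an apple in it, 211x212x82 mm. Origin at its underside.
- wooden_spoon: Bystander: wooden spoon lying on the range's grates, 311x44x14 mm. Origin at its underside.
- lemon: Bystander: lemon on the slate tray, 76x56x55 mm. Origin at its underside.
- apple: Bystander: red apple in the wooden bowl, 65x68x61 mm. Origin at its underside.
Not all that is in view belongs to the job. What is shaped like the mandarin but green is not meant.

How it is judged:
By the outcome, as a careful person would: the job done as asked, in the order asked, and still so for the second after the job is handed in, while the arm keeps its last pose, push and grip.
It also fails if it takes over 72 s, if anything falls off the work surface, if the arm or the gripper's body presses on something with over 40 N, if the wrist force passes 120 N, or if a joint passes its speed limit or range.

ROBOT

A 6-joint arm with a two-finger parallel gripper is mounted at the origin on a cart in front of the work surface, level with it; the furniture and walls round the work are solid. World frame = base frame: x ahead of the robot, y to its left, z up, the work surface at z = 0. Lengths are in m, angles in rad, forces in N, time in s.
With the tool pointing down it reaches from about 0.35 to 0.775 m from the base axis. Payload 7.3 kg.
Tool frame: the origin (TCP) lies midway between the tips of the shut fingers; the grasp point (between the pads) lies grasp_offset behind it (grasp_offset is the distance from the TCP to the grasp point, in m); z points along the fingers, y is the line along which they close (so a half turn about z gives the same grasp; the last joint's range is limited). The gripper opens to 92 mm and grips with 3 to 60 N. Pads are 19 mm wide; open, the fingers measure 130 mm over their backs; the gripper's body (75 mm by 190 mm) begins 47 mm behind the grasp point.
Start: joints at [1.022, 0.342, 1.524, -0, 1.275, -0.146], TCP at [0.206, 0.483, 0.227] pointing down, gripper open.
Joint ranges: [-2.53, 2.53], [-0.77, 2.02], [0.04, 2.7], [-1, 4.14], [0.28, 2.66], [-3.11, 3.11]. Speed limits (rad/s): [2.57, 2.57, 3.14, 3.14, 3.14, 3.14].

INTERFACE

Orientations are given as [roll, pitch, yaw] about the fixed x, y, z axes, in that order (R = Rz(yaw) Ry(pitch) Rx(roll)).
In Python, from cell import * gives the robot as it stands.
- The arm moves only by the tool step_arm, never from a script. Its argument "plan" is a list of rows, each a list of 5 numbers: the closure, from -1 (fully open) to 1 (shut), then the shift along the tool's x, y, z in m, then the turn about the tool's z in rad. In form: [[hand, x, y, z, twist], ...]. A call has 1 to 20 rows; each row is the pose to reach, as a shift and turn from the pose commanded when the call began, along the tool's axes at that moment; what a row does not reach only later rows make up. A row lasts 1/8 s, in which the tool goes at most 62.5 mm and 10.7 degrees, less where a joint would pass 70% of its speed; a pose out of reach is approached as far as the arm can. A call with a gripper value outside its range is refused whole. The fingers move at their own pace and stop on an object; "grip_force" is the grip in N (left out, the last holds). Time passes only in rows, so rows that repeat a pose let the fingers close. It gives the time, the measured TCP pose, the force, the opening and the grip force at its end, in the units of the state.
- observe(): the state, without advancing time (a new reading comes with each control period).
- read_camera(name): name is "side" or "top" or "wrist"; returns a dict with "img" (384x512x3 uint8, red, green, blue), "range_z" (384x512 float32, m along the optical axis (not along the pixel's ray), 0 where there is no reading), "fx", "fy", "cx", "cy" (pixels), "R" (3x3) and "t" (3): a world point X has camera coordinates R X + t; the wrist camera has in their place "T_tool_cam" (4x4, takes a point from camera to tool coordinates, whose origin is the TCP and whose axes are the flange's). Camera axes: x right, y down, z forward; pixel columns grow to the right and rows downward; lengths in m; the calibration is good to about 2 mm. A picture is of the moment at which its call begins: read the wrist's pose just before it.
- hand_in(): hands the job in; it is judged then, once.
The state is a dict: "time": time; "qpos": joint angles; "qvel": joint speeds; "joint_efforts": joint torques, N m; "tool_pos": TCP position; "tool_rot": TCP orientation; "contact_force": force on the tool from outside, world axes, zero at the start; "torque": the same for the moment, N m; "opening": finger opening in m; "grip_force": force on a finger pad.
Only numpy, scipy, OpenCV 4.12 (cv2) and the standard library are available. Lean on these libraries where they do the work, as an engineer would, in place of code of your own. Each camera call takes 0.05 s, during which the arm holds its last target. There are 200 camera calls.

## Working session

There is one attempt and no reset: what is moved stays moved. The work goes in short steps, Python scripts to look and compute and a tool call to move; the robot and the scene stay as the last step left them, time stands still between calls to the robot, and variables do not carry over. Pictures are saved under pics/ and viewed, at most 10 in all, crops included, and the job is handed in when it is done.

Besides the shell and the picture viewer there is one more tool, called after "Call:" in YAML: its name, and indented under it one key for each argument. step_arm: Moves the arm, as the interface text tells. Its arguments: {"type":"object","properties":{"plan":{"type":"array","items":{"type":"array","items":{"type":"number"}}},"grip_force":{"type":"number"}},"required":["plan"]}

```bash
ls; mkdir -p pics
python3 - <<'E'
from cell import *
import numpy as np,cv2
s=observe();print({k:np.round(v,3).tolist() for k,v in s.items()})
ims=[]
for n in("side","top"):
    c=read_camera(n);np.savez(f"{n}.npz",**c);cv2.imwrite(f"pics/{n}0.png",cv2.resize(c["img"][:,:,::-1],(800,600)))
    print(n,c["fx"],c["cx"],c["cy"],np.round(c["R"],3).tolist(),c["t"])
E
```

```text
pics
{'time': 0.0, 'qpos': [1.022, 0.343, 1.525, 0.0, 1.275, -0.146], 'qvel': [0.001, -0.001, -0.0, -0.001, -0.001, -0.001], 'joint_efforts': [-0.0, -43.123, -24.422, 0.072, 0.056, -0.0], 'tool_pos': [0.206, 0.483, 0.226], 'tool_rot': [-3.14, -0.0, 2.739], 'contact_force': [-0.501, 0.621, -0.132], 'torque': [-0.021, 0.027, 0.008], 'grip_force': 0.0, 'opening': 0.092}
side 479.5550351820012 256.1055945025745 184.19685777100116 [[-0.993, -0.116, -0.026], [-0.021, 0.382, -0.924], [0.117, -0.917, -0.382]] [0.5305612  0.13817903 1.4890373 ]
top 425.69787561174763 256.62752386731785 187.10120989497264 [[0.01, -1.0, -0.015], [-0.981, -0.007, -0.191], [0.191, 0.017, -0.981]] [-0.09835167  0.54826434  1.15039087]
```

View pics/top0.png

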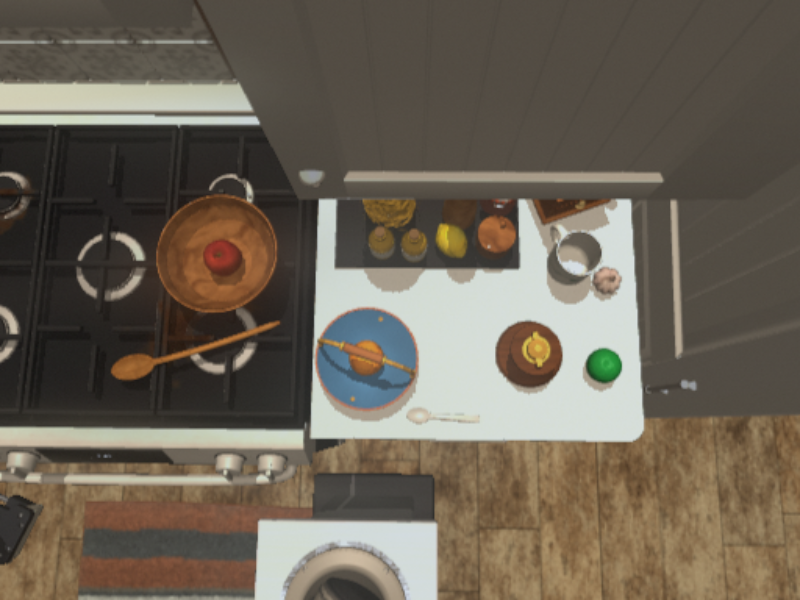

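View pics/side0.png

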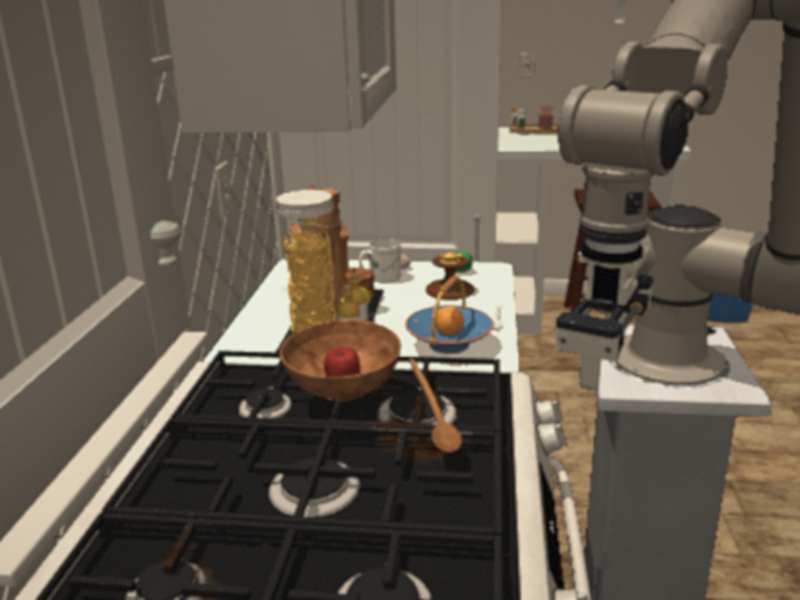

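The top view shows the dish with the mandarin at (367,358), with bow and grip from (318,342) to (414,375) and brass dots at (381,319) and (352,399). The pedestal is at (530,352), with its brass head and lugs at (537,348). The green fruit at (603,365) isn't the mandarin. The orange one at (497,235) on the tray is a copper-coloured item and not in the dish, so the mandarin is the fruit under the bow. The side view agrees, with the dish at (450,325) and the pedestal behind it.

```bash
cat > h.py <<'E'
import numpy as np,cv2
def cloud(c,T=None):
    z=c["range_z"].astype(float);v,u=np.mgrid[:z.shape[0],:z.shape[1]]
    P=np.stack([(u-c["cx"])/c["fx"]*z,(v-c["cy"])/c["fy"]*z,z],-1)
    if T is not None: return P@T[:3,:3].T+T[:3,3]
    return (P-c["t"])@c["R"]
def axis(P):
    q=P[:,:2];m=q.mean(0);w,V=np.linalg.eigh(np.cov((q-m).T));d=V[:,1];t=(q-m)@d
    return m+d*(t.max()+t.min())/2,np.degrees(np.arctan2(d[1],d[0])),np.ptp(t),len(P)
E
python3 - <<'E'
from h import *
c=np.load("top.npz");P=cloud(c);im=c["img"].astype(int);v,u=np.mgrid[:384,:512];z=c["range_z"]>0
def box(x0,y0,x1,y1):s=.64;return z&(u>x0*s)&(u<x1*s)&(v>y0*s)&(v<y1*s)
t=P[box(430,290,480,340)];print("table z",np.median(t[:,2]))
b=box(310,300,420,415)
g=P[b&(P[...,2]>.10)];print("bow",axis(g));print("zmax",np.percentile(g[:,2],[50,90,99]))
g=P[b&(P[...,2]>.127)];print("grip",axis(g),g.mean(0))
d=b&(P[...,2]>.03)&(P[...,2]<.06)
blue=d&(im[...,2]>im[...,0]+20)
q=P[blue][:,:2].astype(np.float32);print("dish circ",cv2.minEnclosingCircle(q))
# brass dots
for nm,bx in (("dotA",box(372,312,390,326)),("dotB",box(344,392,360,406))):
    k=bx&(im[...,0]>im[...,2]+20);print(nm,k.sum(),P[k].mean(0) if k.any() else None)
p=box(490,310,570,395)
f=p&(abs(P[...,2]-.08)<.006);print("flange",cv2.minEnclosingCircle(P[f][:,:2].astype(np.float32)),f.sum())
f=p&(P[...,2]<.03)&(P[...,2]>.006);print("base",cv2.minEnclosingCircle(P[f][:,:2].astype(np.float32)),f.sum())
l=p&(P[...,2]>.086);print("head",axis(P[l]),P[l].max(0))
for r in range(205,240): print(''.join('%4d'%round(1e3*P[r,k,2]) for k in range(328,358))) if r%2==0 else 0
m=box(340,330,390,385)&(im[...,0]>150)&(im[...,2]<80)&(P[...,2]<.1);print("mand",np.median(P[m],0),P[m].max(0))
E
```

```text
table z -0.001197666888286037
bow (array([ 0.42970657, -0.03196593]), np.float64(71.81815185177622), np.float64(0.1641676093135866), 281)
zmax [0.13878619 0.14288268 0.14564212]
grip (array([ 0.42880992, -0.03466752]), np.float64(72.1694424421567), np.float64(0.12547309959366487), 237) [ 0.42905936 -0.03389203  0.13882701]
dish circ ((0.4311038553714752, -0.03245818614959717), 0.08756500482559204)
dotA 9 [ 0.50556682 -0.06075748  0.04626141]
dotB 9 [ 0.35658857 -0.00674254  0.0439553 ]
flange ((0.44437962770462036, -0.3278800845146179), 0.044131677597761154) 656
base ((0.43723034858703613, -0.31797319650650024), 0.07200406491756439) 562
head (array([ 0.44358839, -0.32675513]), np.float64(-174.68162537613003), np.float64(0.05699004391371314), 168) [ 0.47177321 -0.29282755  0.10386917]
  -6  -2  -5  -3   3   7   3  13  11   5   8   6   4   5   8  -1   0   0   1  -2  -1   0  -3  -3  -2   0   2  -4   0   2
   5  10  13   8  14  15  13  10  10  11  16  76  79  75  80  79  75  77   8   4  -7   0   1  -1  -4   0   0   3  -2   2
  12  14  17  12  14  13  82  78  81  81  85  81  81  78  78  8
[... 1132 characters left out ...]
76  82  84  80
  77  80  78  81  80  78  79  76  81  78  79  77  83  79  79  93  90  90  92  77  82  81  82  82  76  79  76  80  79  77
  11  81  78  79  78  80  80  78  77  82  78  79  78  78  80  94  90  95  92  77  77  76  81  81  79  79  79  75  81  10
  11  16  18  80  78  77  77  77  81  79  82  77  78  81  78  93  89  95  89  84  81  77  81  78  80  79  76  80  11   9
  14  16  16  18  16  79  80  81  80  76  78  77  81  79  83  79  77  76  78  78  80  76  77  80  83  79  17  13  10   9
  10  15  13  18  11  15  15  78  77  80  80  79  79  78  79  78  78  81  79  76  75  79  79  12  11  11  15   8   8  -2
mand [ 0.43643806 -0.0344717   0.07809217] [ 0.45931829 -0.00603597  0.0874848 ]
```

Run:
```python
import numpy as np,cv2
im=np.load("top.npz")["img"][:,:,::-1]
a=cv2.resize(im[190:270,195:275],(400,400),interpolation=3);b=cv2.resize(im[190:270,300:380],(400,400),interpolation=3)
cv2.imwrite("pics/crop.png",np.hstack([a,b]))
```

```text
(no output)
```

View pics/crop.png

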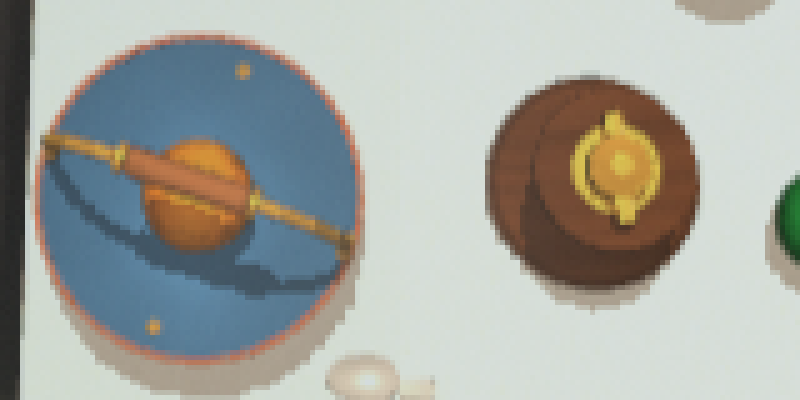

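The crop confirms it: the orange mandarin is under the bow of the blue dish at left, and the pedestal head's lugs run from (613,122) to (625,212). The estimates agree with the given sizes:

| Item | Position (m) | Direction |
|---|---|---|
| Dish | (0.430, -0.033) | x axis about -19° |
| Pedestal | (0.444, -0.327) | lugs about +5° |

Next I move above the dish.

Call:
step_arm:
  plan:
    - [-1, -0.05, -0.05, -0.074, 0.15]
    - [-1, -0.408, -0.387, -0.074, 1.49]
    - [-1, -0.408, -0.387, -0.074, 1.49]
    - [-1, -0.408, -0.387, -0.074, 1.49]
    - [-1, -0.408, -0.387, -0.074, 1.49]
    - [-1, -0.408, -0.387, -0.074, 1.49]
    - [-1, -0.408, -0.387, -0.074, 1.49]
    - [-1, -0.408, -0.387, -0.074, 1.49]
    - [-1, -0.408, -0.387, -0.074, 1.49]
    - [-1, -0.408, -0.387, -0.074, 1.49]
    - [-1, -0.408, -0.387, -0.074, 1.49]
    - [-1, -0.408, -0.387, -0.074, 1.49]
    - [-1, -0.408, -0.387, -0.074, 1.49]
    - [-1, -0.408, -0.387, -0.074, 1.49]
    - [-1, -0.408, -0.387, -0.074, 1.49]

```text
time: 1.98
tool_pos: [0.4293, -0.0325, 0.3008]
tool_rot: [3.141, -0.0, 1.25]
contact_force: [0.2, -0.4, -0.1]
opening: 0.0917
grip_force: 0.0
```

Run:
```python
from cell import *
from h import *
from scipy.spatial.transform import Rotation as Ro
print("go",grasp_offset if 'grasp_offset' in globals() else None)
s=observe();print(s["tool_pos"],s["tool_rot"],s["qpos"])
c=read_camera("wrist");np.savez("w1.npz",**c)
cv2.imwrite("pics/w1.png",c["img"][:,:,::-1])
T=np.eye(4);T[:3,:3]=Ro.from_euler('xyz',s["tool_rot"]).as_matrix();T[:3,3]=s["tool_pos"]
print(np.round(c["T_tool_cam"],3).tolist())
P=cloud(c,T@c["T_tool_cam"]);z=c["range_z"]>0;im=c["img"].astype(int)
near=z&(np.hypot(P[...,0]-.43,P[...,1]+.033)<.11)
g=near&(P[...,2]>.128)&(P[...,2]<.16);print("bow top",axis(P[g]),np.median(P[g],0))
g&=np.hypot(P[...,0]-.43,P[...,1]+.033)<.034;print("grip",axis(P[g]),np.median(P[g],0))
b=near&(im[...,2]>im[...,0]+20)&(P[...,2]<.06)&(P[...,2]>.02);print("dish",cv2.minEnclosingCircle(P[b][:,:2].astype(np.float32)))
```

```text
go 0.0188
[ 0.42934705 -0.03247922  0.30082583] [ 3.14129093e+00 -1.28326603e-04  1.24972831e+00] [-2.53967235e-01  1.11813542e-01  1.62074971e+00  1.09239027e-04
  1.40871976e+00  6.70831923e-02]
[[-0.0, -0.953, -0.302, 0.082], [1.0, -0.0, 0.001, -0.0], [-0.001, -0.302, 0.953, -0.158], [0.0, 0.0, 0.0, 1.0]]
bow top (array([ 0.43368702, -0.03079747]), np.float64(71.65879857112036), np.float64(0.12260267929483773), 1022) [ 0.43513367 -0.02652402  0.14142847]
grip (array([ 0.43271583, -0.03378824]), np.float64(71.59989003906978), np.float64(0.06704484927329765), 699) [ 0.4331786  -0.0325895   0.14193527]
dish ((0.4335904121398926, -0.03207845240831375), 0.08774339407682419)
```

View pics/w1.png

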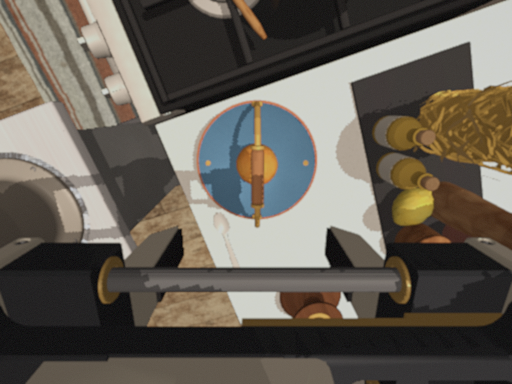

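The wrist view shows the dish centred at about (256,160), with the bow vertical at column 257, in line with the fingers' midline. The grip is square to the closing axis, so I descend and half close.

Call:
step_arm:
  plan:
    - [-1, 0, 0.002, 0.04, 0]
    - [-1, 0, 0.002, 0.08, 0]
    - [-1, 0, 0.002, 0.11, 0]
    - [-1, 0, 0.002, 0.14, 0]
    - [-1, 0, 0.002, 0.16, 0]
    - [-1, 0, 0.002, 0.175, 0]
    - [-1, 0, 0.002, 0.185, 0]
    - [0.2, 0, 0.002, 0.185, 0]
    - [0.4, 0, 0.002, 0.185, 0]
    - [0.48, 0, 0.002, 0.185, 0]
    - [0.48, 0, 0.002, 0.185, 0]
    - [0.48, 0, 0.002, 0.185, 0]
    - [0.48, 0, 0.002, 0.185, 0]
    - [0.48, 0, 0.002, 0.185, 0]
  grip_force: 5

```text
time: 3.78
tool_pos: [0.4313, -0.0336, 0.1157]
tool_rot: [3.142, -0.0, 1.249]
contact_force: [-0.6, 0.4, -0.4]
opening: 0.0272
grip_force: 0.0
```

Run:
```python
from cell import *
from h import *
s=observe();print(s["tool_pos"],s["tool_rot"],s["opening"],s["contact_force"])
c=read_camera("wrist");np.savez("w2.npz",**c);cv2.imwrite("pics/w2.png",c["img"][:,:,::-1])
```

```text
[ 0.4313198  -0.03357266  0.11572159] [ 3.14158556e+00 -9.53222496e-05  1.24880396e+00] 0.02722455740599166 [-0.6485773   0.38000554 -0.41171723]
```

View pics/w2.png

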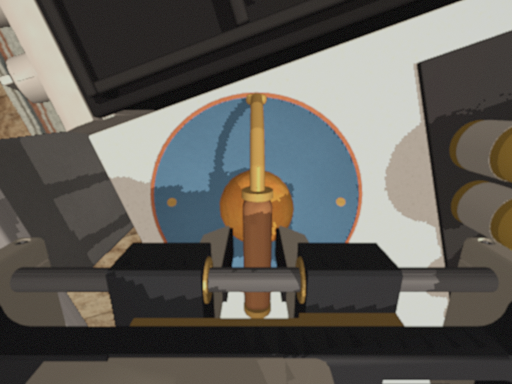

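The bar lies between the pads, its middle at column 257 against 256 for the fingers. I check the centring along the bar before closing.

Run:
```python
from h import *
c=np.load("w2.npz");P=cloud(c,c["T_tool_cam"]);u=np.mgrid[:384,:512][1];v=np.mgrid[:384,:512][0]
k=(abs(u-257)<8)&(v>150)&(v<330)&(c["range_z"]>0)
for r in range(170,325,6): print(r,np.round(np.median(P[r,252:263],0)*1e3,1),c["img"][r,257])
```

```text
170 [ 51.5   1.4 -19.8] [208 192 108]
176 [ 48.4   1.4 -20.2] [207 190 105]
182 [ 45.3   1.4 -20.7] [209 192 108]
188 [ 42.4   1.4 -22. ] [205 188 105]
194 [ 40.9   1.3 -27.5] [175 144  76]
200 [ 37.5   1.3 -26.9] [208 178  99]
206 [ 33.8   1.4 -25.9] [168 111  70]
212 [ 30.8   1.4 -26.6] [156 103  65]
218 [ 27.7   0.8 -27.2] [127  83  53]
224 [ 24.1   1.4 -26.7] [127  82  52]
230 [ 20.7   1.4 -26.8] [128  82  51]
236 [ 17.3   0.9 -27. ] [129  83  54]
242 [ 13.5   1.4 -26.5] [129  86  54]
248 [ 10.2   0.9 -27.2] [128  83  51]
254 [  6.4   1.4 -26.9] [130  84  54]
260 [  2.5   1.5 -26.6] [129  83  53]
266 [ -1.1   1.5 -26.9] [114  73  47]
272 [ 30.8   0.7 -80.5] [74 70 68]
278 [ 29.5   0.7 -82. ] [104  98  94]
284 [ 28.1   0.7 -83.1] [119 113 108]
290 [ 25.5   0.7 -82.7] [108 102  98]
296 [-20.7   1.5 -27. ] [127  82  52]
302 [-25.1   1.5 -26.7] [129  85  54]
308 [-30.1   1.6 -25.7] [114  73  45]
314 [-33.1   1.6 -27.2] [158 120  63]
320 [ 22.5   0.6 -92.6] [84 64 32]
```

Call:
step_arm:
  plan:
    - [0.5, 0.001, 0.001, 0, 0]
    - [0.55, 0.001, 0.001, 0, 0]
    - [0.6, 0.001, 0.001, 0, 0]
    - [0.63, 0.001, 0.001, 0, 0]
    - [0.66, 0.001, 0.001, 0, 0]
    - [0.7, 0.001, 0.001, 0, 0]
    - [1, 0.001, 0.001, 0, 0]
    - [1, 0.001, 0.001, 0, 0]
    - [1, 0.001, 0.001, 0, 0]
  grip_force: 8

```text
time: 4.95
tool_pos: [0.4328, -0.033, 0.1158]
tool_rot: [3.141, -0.0, 1.249]
contact_force: [1.2, -0.7, 1.4]
opening: 0.0162
grip_force: 8.0
```

Call:
step_arm:
  plan:
    - [1, 0, 0, 0, 0]
    - [1, 0, 0, 0, 0]
    - [1, 0, 0, -0.001, 0]
    - [1, 0, 0, -0.002, 0]
    - [1, 0, 0, -0.004, 0]
    - [1, 0, 0, -0.006, 0]
    - [1, 0, 0, -0.008, 0]
    - [1, 0, 0, -0.01, 0]
    - [1, 0, 0, -0.01, 0]
    - [1, 0, 0, -0.01, 0]
  grip_force: 45

```text
time: 6.2
tool_pos: [0.4325, -0.033, 0.1257]
tool_rot: [-3.142, -0.0, 1.249]
contact_force: [0.2, -0.4, -4.4]
opening: 0.0158
grip_force: 45.0
```

Run:
```python
from cell import *
from h import *
s=observe();print(s["tool_pos"],s["tool_rot"],s["opening"],s["contact_force"],s["torque"],s["grip_force"])
c=read_camera("wrist");np.savez("w3.npz",**c);cv2.imwrite("pics/w3.png",c["img"][:,:,::-1])
for f in("w2","w3"):
    c=np.load(f+".npz");P=cloud(c,c["T_tool_cam"]);im=c["img"].astype(int)
    v=np.mgrid[:384,:512][0]
    k=(im[...,0]>130)&(im[...,0]>im[...,2]+80)&(v<240)&(c["range_z"]>.15)&(P[...,2]>.02)
    print("mand",k.sum(),np.median(P[k],0),np.argwhere(k).mean(0))
    b=(im[...,2]>im[...,0]+20)&(v<235)&(c["range_z"]>0)&(P[...,2]>0)
    q=P[b];r=np.hypot(q[:,0]-.0,q[:,1]);
    rim=q[(r>.08)&(r<.093)];A=np.c_[rim[:,:2],np.ones(len(rim))];print("rim plane mm/m",np.linalg.lstsq(A,rim[:,2],rcond=None)[0],len(rim))
```

```text
[ 0.43253965 -0.03295033  0.12569607] [-3.14152520e+00 -8.58563830e-05  1.24871262e+00] 0.01579212845227012 [ 0.15493311 -0.3884345  -4.37589236] [-0.16084712  0.03476555  0.01865417] 44.997432231903076
mand 3213 [0.0180624  0.00598237 0.04511904] [179.35169623 258.38935574]
rim plane mm/m [0.00681919 0.00185475 0.06737199] 4449
mand 3214 [0.019063   0.0106499  0.04681467] [177.73895457 268.08836341]
rim plane mm/m [ 0.00424198 -0.00447741  0.0673601 ] 4186
```

Call:
step_arm:
  plan:
    - [1, 0, 0, -0.002, 0]
    - [1, 0, 0, -0.005, 0]
    - [1, 0, 0, -0.01, 0]
    - [1, 0, 0, -0.015, 0]
    - [1, 0, 0, -0.02, 0]
    - [1, 0, 0, -0.025, 0]
    - [1, 0, 0, -0.03, 0]
    - [1, 0, 0, -0.033, 0]
    - [1, 0, 0, -0.035, 0]
    - [1, 0, 0, -0.035, 0]
    - [1, 0, 0, -0.035, 0]
    - [1, 0, 0, -0.035, 0]

```text
time: 7.75
tool_pos: [0.4325, -0.0329, 0.1606]
tool_rot: [-3.141, -0.0, 1.249]
contact_force: [0.3, -0.3, -4.1]
opening: 0.0157
grip_force: 45.0
```

```bash
cat > chk.py <<'E'
import sys
from cell import *
from h import *
s=observe();print(np.round(s["time"],2),*[np.round(s[k],4) for k in("tool_pos","tool_rot","opening","contact_force","torque","qpos")])
c=read_camera("wrist");np.savez(sys.argv[1]+".npz",**c);cv2.imwrite(f"pics/{sys.argv[1]}.png",c["img"][:,:,::-1])
P=cloud(c,c["T_tool_cam"]);im=c["img"].astype(int);v=np.mgrid[:384,:512][0]
k=(im[...,0]>130)&(im[...,0]>im[...,2]+80)&(v<240)&(c["range_z"]>.15)&(P[...,2]>.02)&(np.hypot(P[...,0],P[...,1])<.08)
q=np.argwhere(k);print("mand",k.sum(),np.median(P[k],0),q.mean(0),q[:,1].min(),q[:,1].max())
b=(im[...,2]>im[...,0]+20)&(v<235)&(c["range_z"]>0)&(P[...,2]>0);q=P[b];r=np.hypot(q[:,0],q[:,1])
rim=q[(r>.08)&(r<.093)];print("rim plane",np.linalg.lstsq(np.c_[rim[:,:2],np.ones(len(rim))],rim[:,2],rcond=None)[0])
E
python3 chk.py w4
```

```text
7.75 [ 0.4325 -0.0329  0.1606] [-3.1412e+00 -1.0000e-04  1.2488e+00] 0.0157 [ 0.3113 -0.2832 -4.058 ] [-0.0932  0.0858  0.0157] [-2.5310e-01  2.4980e-01  1.8600e+00  1.0000e-04  1.0322e+00  6.8800e-02]
mand 1922 [0.0112176  0.00979544 0.04099075] [202.47918835 256.11342352] 166 342
rim plane [ 0.00428869 -0.00435377  0.06734416]
```

View pics/w4.png

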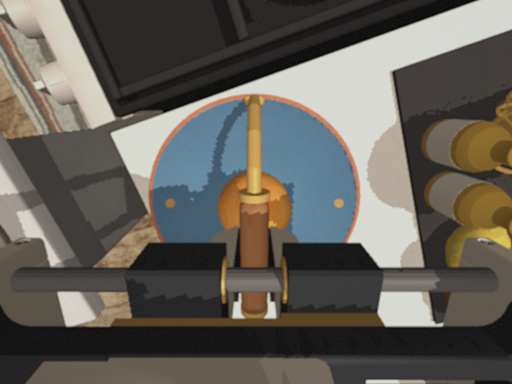

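The mandarin is centred under the bow (217 to 292, mid 254) and the dish is level. I lift clear of the bayonet head first, then carry it across.

Call:
step_arm:
  plan:
    - [1, 0, 0, -0.0002, 0]
    - [1, 0, 0, -0.0014, 0]
    - [1, 0, 0, -0.004, 0]
    - [1, 0, 0, -0.009, 0]
    - [1, 0, 0, -0.0153, 0]
    - [1, 0, 0, -0.0234, 0]
    - [1, 0, 0, -0.0327, 0]
    - [1, 0, 0, -0.0425, 0]
    - [1, 0, 0, -0.0523, 0]
    - [1, 0, 0, -0.0616, 0]
    - [1, 0, 0, -0.0697, 0]
    - [1, 0, 0, -0.0762, 0]
    - [1, 0, 0, -0.081, 0]
    - [1, 0, 0, -0.0836, 0]
    - [1, 0, 0, -0.0848, 0]
    - [1, 0, 0, -0.085, 0]

```text
time: 9.8
tool_pos: [0.4325, -0.033, 0.2456]
tool_rot: [-3.141, -0.0, 1.249]
contact_force: [0.6, -0.3, -4.6]
opening: 0.0155
grip_force: 45.0
```

Run:
```python
import numpy as np
for N,X,Y,W in((32,-.2737,.1055,-.415),):
    t=np.arange(1,N+1)/N;s=10*t**3-15*t**4+6*t**5
    print([[1,round(X*a,4),round(Y*a,4),0,round(W*a,3)] for a in s[:20]])
    s0=s[19];th=W*s0;c,n=np.cos(-th),np.sin(-th)  # into the axes after the first part
    for a in s[20:]:
        dx,dy=X*(a-s0),Y*(a-s0);print([1,round(np.cos(th)*dx+np.sin(th)*dy,4),round(-np.sin(th)*dx+np.cos(th)*dy,4),0,round(W*(a-s0),3)],end=",")
```

```text
[[1, np.float64(-0.0001), np.float64(0.0), 0, np.float64(-0.0)], [1, np.float64(-0.0006), np.float64(0.0002), 0, np.float64(-0.001)], [1, np.float64(-0.0019), np.float64(0.0008), 0, np.float64(-0.003)], [1, np.float64(-0.0044), np.float64(0.0017), 0, np.float64(-0.007)], [1, np.float64(-0.0081), np.float64(0.0031), 0, np.float64(-0.012)], [1, np.float64(-0.0133), np.float64(0.0051), 0, np.float64(-0.02)], [1, np.float64(-0.0201), np.float64(0.0077), 0, np.float64(-0.03)], [1, np.float64(-0.0283), np.float64(0.0109), 0, np.float64(-0.043)], [1, np.float64(-0.0381), np.float64(0.0147), 0, np.float64(-0.058)], [1, np.float64(-0.0493), np.float64(0.019), 0, np.float64(-0.075)], [1, np.float64(-0.0617), np.float64(0.0238), 0, np.float64(-0.094)], [1, np.float64(-0.0753), np.float64(0.029), 0, np.float64(-0.114)], [1, np.float64(-0.0899), np.float64(0.0346), 0, np.float64(-0.136)], [1, np.float64(-0.1051), np.float64(0.0405), 0, np.float64(-0.159)], [1, np.float64(-0.1209), np.float64(0.0466), 0, np.float64(-0.183)], [1, np.float64(-0.1368), np.float64(0.0528), 0, np.float64(-0.208)], [1, 
[... 384 characters left out ...]
, np.float64(-0.04)],[1, np.float64(-0.0398), np.float64(0.0027), 0, np.float64(-0.056)],[1, np.float64(-0.0502), np.float64(0.0034), 0, np.float64(-0.071)],[1, np.float64(-0.0591), np.float64(0.004), 0, np.float64(-0.084)],[1, np.float64(-0.0663), np.float64(0.0045), 0, np.float64(-0.094)],[1, np.float64(-0.0718), np.float64(0.0048), 0, np.float64(-0.102)],[1, np.float64(-0.0758), np.float64(0.0051), 0, np.float64(-0.108)],[1, np.float64(-0.0785), np.float64(0.0053), 0, np.float64(-0.111)],[1, np.float64(-0.0799), np.float64(0.0054), 0, np.float64(-0.113)],[1, np.float64(-0.0805), np.float64(0.0054), 0, np.float64(-0.114)],[1, np.float64(-0.0805), np.float64(0.0054), 0, np.float64(-0.114)],
```

Call:
step_arm:
  plan:
    - [1, -0.0001, 0, 0, 0]
    - [1, -0.0006, 0.0002, 0, -0.001]
    - [1, -0.0019, 0.0008, 0, -0.003]
    - [1, -0.0044, 0.0017, 0, -0.007]
    - [1, -0.0081, 0.0031, 0, -0.012]
    - [1, -0.0133, 0.0051, 0, -0.02]
    - [1, -0.0201, 0.0077, 0, -0.03]
    - [1, -0.0283, 0.0109, 0, -0.043]
    - [1, -0.0381, 0.0147, 0, -0.058]
    - [1, -0.0493, 0.019, 0, -0.075]
    - [1, -0.0617, 0.0238, 0, -0.094]
    - [1, -0.0753, 0.029, 0, -0.114]
    - [1, -0.0899, 0.0346, 0, -0.136]
    - [1, -0.1051, 0.0405, 0, -0.159]
    - [1, -0.1209, 0.0466, 0, -0.183]
    - [1, -0.1368, 0.0528, 0, -0.208]
    - [1, -0.1528, 0.0589, 0, -0.232]
    - [1, -0.1686, 0.065, 0, -0.256]
    - [1, -0.1838, 0.0709, 0, -0.279]
    - [1, -0.1984, 0.0765, 0, -0.301]

```text
time: 12.3
tool_pos: [0.4422, -0.2465, 0.2456]
tool_rot: [-3.141, -0.0, 1.551]
contact_force: [0.2, 0.3, -4.0]
opening: 0.0156
grip_force: 45.0
```

Call:
step_arm:
  plan:
    - [1, -0.0145, 0.001, 0, -0.021]
    - [1, -0.0279, 0.0019, 0, -0.04]
    - [1, -0.0398, 0.0027, 0, -0.056]
    - [1, -0.0502, 0.0034, 0, -0.071]
    - [1, -0.0591, 0.004, 0, -0.084]
    - [1, -0.0663, 0.0045, 0, -0.094]
    - [1, -0.0718, 0.0048, 0, -0.102]
    - [1, -0.0758, 0.0051, 0, -0.108]
    - [1, -0.0785, 0.0053, 0, -0.111]
    - [1, -0.0799, 0.0054, 0, -0.113]
    - [1, -0.0805, 0.0054, 0, -0.114]
    - [1, -0.0805, 0.0054, 0, -0.114]
    - [1, -0.0805, 0.0054, 0, -0.114]
    - [1, -0.0805, 0.0054, 0, -0.114]

```text
time: 14.05
tool_pos: [0.4461, -0.3259, 0.2457]
tool_rot: [3.141, -0.0, 1.664]
contact_force: [0.3, 0.5, -4.4]
opening: 0.0158
grip_force: 45.0
```

```bash
python3 chk.py w5
python3 - <<'E'
from cell import *
from h import *
from scipy.optimize import least_squares
c=read_camera("top");np.savez("top1.npz",**c);s=read_camera("side")
cv2.imwrite("pics/side1.png",cv2.resize(s["img"][130:250,220:380,::-1],(800,600),interpolation=3))
def edge(c,ctr,zr,blue):
    P=cloud(c);im=c["img"].astype(int);m=(c["range_z"]>0)&(np.hypot(P[...,0]-ctr[0],P[...,1]-ctr[1])<.12)&(P[...,2]>zr[0])&(P[...,2]<zr[1])
    if blue: m&=im[...,2]>im[...,0]+20
    q=P[m][:,:2]; h=q[cv2.convexHull(q.astype(np.float32),returnPoints=False)[:,0]]
    f=least_squares(lambda p:np.hypot(h[:,0]-p[0],h[:,1]-p[1])-p[2],[*ctr,.09 if blue else .044],loss="soft_l1",f_scale=.001);return f.x
a=np.load("top.npz")
print("dish0",edge(a,(.432,-.033),(.03,.06),1)," flange",edge(a,(.444,-.328),(.073,.087),0))
print("dish1",edge(c,(.446,-.326),(.16,.19),1))
P=cloud(c);g=(np.hypot(P[...,0]-.446,P[...,1]+.326)<.09)&(P[...,2]>.225)&(P[...,2]<.28)&(c["range_z"]>0);print(axis(P[g]))
E
```

```text
14.05 [ 0.4461 -0.3259  0.2457] [ 3.1415 -0.      1.6639] 0.0158 [ 0.3449  0.454  -4.4288] [-0.0481  0.1238  0.0293] [-7.6970e-01  3.7890e-01  1.4151e+00  1.0000e-04  1.3475e+00 -8.6280e-01]
mand 1796 [0.01039867 0.00845066 0.04034809] [203.77839644 255.32739421] 167 342
rim plane [ 0.00348077 -0.00393315  0.06737275]
dish0 [ 0.43127224 -0.03243101  0.086816  ]  flange [ 0.44448375 -0.32757687  0.04353431]
dish1 [ 0.45577124 -0.3138084   0.07213583]
(array([ 0.44056265, -0.29855952]), np.float64(116.18188143444478), np.float64(0.04056944801142379), 62)
```

View pics/side1.png

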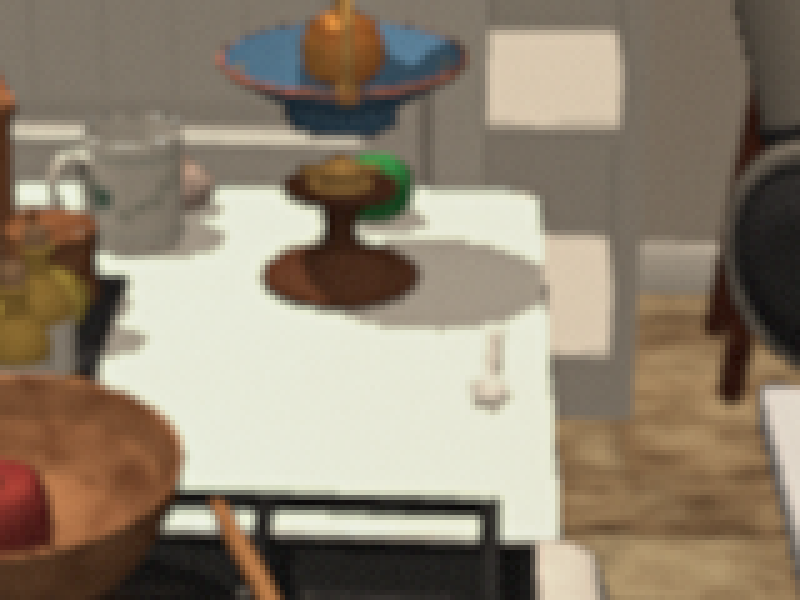

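The side view shows the dish level above the pedestal. Foot ring is at columns 287 to 393 and the flange at 286 to 399, so x is aligned to about 1 mm. I check y with fixed-radius fits.

Run:
```python
from cell import *
from h import *
from scipy.optimize import least_squares
def fit(P,m,ctr,r):
    q=P[m][:,:2];h=q[np.hypot(*(q-ctr).T)>r-.012]
    a=np.arctan2(h[:,1]-ctr[1],h[:,0]-ctr[0]);bins=np.digitize(a,np.linspace(-np.pi,np.pi,73));e=[]
    for b in np.unique(bins):
        k=h[bins==b];d=np.hypot(*(k-ctr).T);e.append(k[np.argsort(d)[-1-len(d)//10]])
    e=np.array(e);f=least_squares(lambda p:np.hypot(e[:,0]-p[0],e[:,1]-p[1])-r,ctr,loss="cauchy",f_scale=.001);return f.x,len(e),np.median(abs(f.fun))
for n,c in(("top",np.load("top1.npz")),("side",read_camera("side"))):
    P=cloud(c);im=c["img"].astype(int);z=c["range_z"]>0;d=np.hypot(P[...,0]-.446,P[...,1]+.326)
    m=z&(d<.11)&(P[...,2]>.16)&(P[...,2]<.19)&(im[...,2]>im[...,0]+20);print(n,"dish",fit(P,m,np.array([.446,-.326]),.087),m.sum())
    c0=c if n=="side" else np.load("top.npz")
    P=cloud(c0);z=c0["range_z"]>0;d=np.hypot(P[...,0]-.446,P[...,1]+.326)
    m=z&(d<.06)&(abs(P[...,2]-.08)<.006);print(" flange",fit(P,m,np.array([.446,-.326]),.0436),m.sum())
```

```text
top dish (array([ 0.44277179, -0.32582853]), 19, np.float64(0.00024716628987804523)) 492
 flange (array([ 0.44434746, -0.32782121]), 72, np.float64(0.0007139364338558801)) 656
side dish (array([ 0.44734965, -0.32420251]), 35, np.float64(0.00207700216793566)) 238
 flange (array([ 0.4500766 , -0.32463253]), 44, np.float64(0.003496460308105208)) 130
```

Call:
step_arm:
  plan:
    - [1, -0.0003, 0.0003, 0.0005, 0]
    - [1, -0.0008, 0.0007, 0.002, 0]
    - [1, -0.0014, 0.0012, 0.005, 0]
    - [1, -0.0016, 0.0014, 0.009, 0]
    - [1, -0.0016, 0.0014, 0.013, 0]
    - [1, -0.0016, 0.0014, 0.017, 0]
    - [1, -0.0016, 0.0014, 0.021, 0]
    - [1, -0.0016, 0.0014, 0.025, 0]
    - [1, -0.0016, 0.0014, 0.028, 0]
    - [1, -0.0016, 0.0014, 0.03, 0]
    - [1, -0.0016, 0.0014, 0.031, 0]
    - [1, -0.0016, 0.0014, 0.031, 0]

```text
time: 15.75
tool_pos: [0.4476, -0.3274, 0.2147]
tool_rot: [3.141, -0.0, 1.664]
contact_force: [-0.1, 0.7, -4.1]
opening: 0.0157
grip_force: 45.0
```

Call:
step_arm:
  plan:
    - [1, 0, 0, 0.001, 0]
    - [1, 0, 0, 0.002, 0]
    - [1, 0, 0, 0.0035, 0]
    - [1, 0, 0, 0.005, 0]
    - [1, 0, 0, 0.0065, 0]
    - [1, 0, 0, 0.008, 0]
    - [1, 0, 0, 0.009, 0]
    - [1, 0, 0, 0.01, 0]
    - [1, 0, 0, 0.01, 0]

```text
time: 16.88
tool_pos: [0.4476, -0.3274, 0.2046]
tool_rot: [-3.141, -0.0, 1.664]
contact_force: [-0.5, -0.5, -3.2]
opening: 0.0154
grip_force: 45.0
```

Call:
step_arm:
  plan:
    - [1, 0, 0, 0.001, 0]
    - [1, 0, 0, 0.002, 0]
    - [1, 0, 0, 0.003, 0]
    - [1, 0, 0, 0.004, 0]
    - [1, 0, 0, 0.005, 0]
    - [1, 0, 0, 0.006, 0]
    - [1, 0, 0, 0.007, 0]
    - [1, 0, 0, 0.0075, 0]
    - [1, 0, 0, 0.0075, 0]

```text
time: 18.0
tool_pos: [0.4476, -0.3274, 0.1972]
tool_rot: [3.142, -0.0, 1.664]
contact_force: [-0.1, 0.3, -4.3]
opening: 0.0155
grip_force: 45.0
```

```bash
python3 chk.py w6
```

```text
18.0 [ 0.4476 -0.3274  0.1972] [ 3.1416e+00 -1.0000e-04  1.6638e+00] 0.0155 [-0.0665  0.3221 -4.3176] [-0.1215  0.0424  0.0376] [-7.6980e-01  4.2040e-01  1.4884e+00  1.0000e-04  1.2328e+00 -8.6280e-01]
mand 1724 [0.01004309 0.00850098 0.04008146] [204.38805104 255.46809745] 167 342
rim plane [ 0.00399796 -0.00374879  0.06737697]
```

Call:
step_arm:
  plan:
    - [1, 0, 0, 0.0004, 0]
    - [1, 0, 0, 0.0008, 0]
    - [1, 0, 0, 0.0012, 0]
    - [1, 0, 0, 0.0015, 0]
    - [1, 0, 0, 0.0015, 0]
    - [1, 0, 0, 0.0015, 0]

```text
time: 18.8
tool_pos: [0.4477, -0.3274, 0.1958]
tool_rot: [3.141, 0.0, 1.664]
contact_force: [0.7, 0.4, -2.6]
opening: 0.0159
grip_force: 45.0
```

Call:
step_arm:
  plan:
    - [1, 0, 0, 0.0002, 0]
    - [1, 0, 0, 0.0005, 0]
    - [1, 0, 0, 0.0005, 0]
    - [1, 0, 0, 0.0005, 0]

```text
time: 19.3
tool_pos: [0.4478, -0.3275, 0.1958]
tool_rot: [3.141, 0.001, 1.664]
contact_force: [-0.3, 1.0, 3.9]
opening: 0.0155
grip_force: 45.0
```

```bash
python3 chk.py w7
```

```text
19.3 [ 0.4478 -0.3275  0.1958] [3.1409e+00 6.0000e-04 1.6639e+00] 0.0155 [-0.3206  1.0229  3.9207] [0.2226 0.1894 0.0384] [-7.6970e-01  4.2150e-01  1.4908e+00  2.0000e-04  1.2284e+00 -8.6280e-01]
mand 1721 [0.00985334 0.00764633 0.03998972] [204.38059268 255.0656595 ] 166 342
rim plane [ 0.00370172 -0.00284144  0.06734465]
```

The dish is home: TCP z is 0.1958, exactly 80 mm above the table grasp. I ease up about 1 mm to unload it, then turn clockwise.

Call:
step_arm:
  plan:
    - [1, 0, 0, -0.0006, 0]
    - [1, 0, 0, -0.0012, 0]
    - [1, 0, 0, -0.0014, 0.003]
    - [1, 0, 0, -0.0014, 0.01]
    - [1, 0, 0, -0.0014, 0.025]
    - [1, 0, 0, -0.0014, 0.05]
    - [1, 0, 0, -0.0014, 0.08]
    - [1, 0, 0, -0.0014, 0.12]
    - [1, 0, 0, -0.0014, 0.165]
    - [1, 0, 0, -0.0014, 0.21]
    - [1, 0, 0, -0.0014, 0.255]
    - [1, 0, 0, -0.0014, 0.3]
    - [1, 0, 0, -0.0014, 0.345]
    - [1, 0, 0, -0.0014, 0.39]
    - [1, 0, 0, -0.0014, 0.43]
    - [1, 0, 0, -0.0014, 0.46]
    - [1, 0, 0, -0.0014, 0.485]
    - [1, 0, 0, -0.0014, 0.495]
    - [1, 0, 0, -0.0014, 0.5]
    - [1, 0, 0, -0.0014, 0.5]

```text
time: 21.85
tool_pos: [0.4476, -0.3274, 0.1966]
tool_rot: [-3.142, -0.0, 1.164]
contact_force: [0.1, -0.3, -3.5]
opening: 0.0155
grip_force: 45.0
```

```bash
python3 chk.py w8;python3 - <<'E'
from cell import *
from h import *
s=read_camera("side");cv2.imwrite("pics/side2.png",cv2.resize(s["img"][130:220,220:340,::-1],(800,600),interpolation=3))
E
```

```text
21.85 [ 0.4476 -0.3274  0.1966] [-3.1416e+00 -1.0000e-04  1.1638e+00] 0.0155 [ 0.0609 -0.3465 -3.4691] [-0.0098  0.06   -0.0055] [-7.6980e-01  4.2100e-01  1.4893e+00  1.0000e-04  1.2314e+00 -3.6280e-01]
mand 1729 [0.01111231 0.01120003 0.04012498] [202.92423366 257.61017929] 167 342
rim plane [ 0.00411001 -0.00448918  0.06740314]
```

View pics/side2.png

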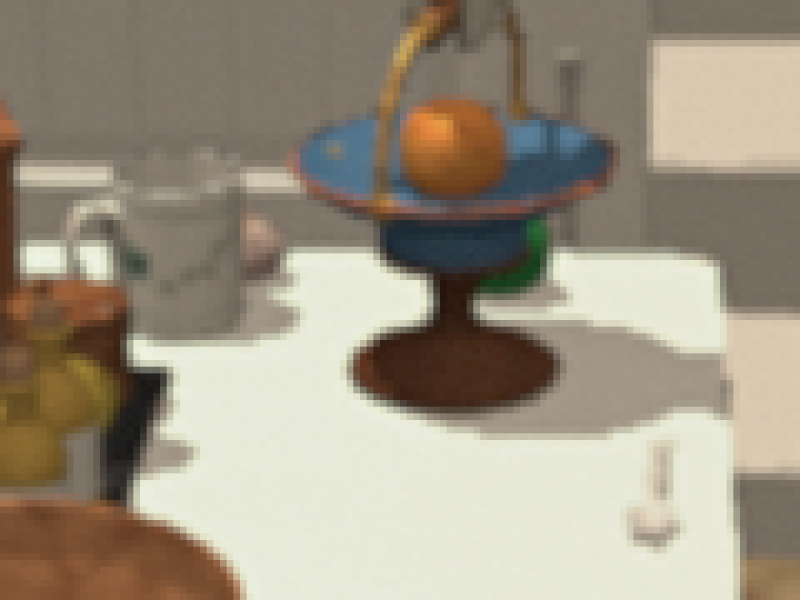

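The dish (centre about (455,160)) sits concentric on the flange with the mandarin in the middle. I continue turning.

Call:
step_arm:
  plan:
    - [1, 0, 0, 0, 0.005]
    - [1, 0, 0, 0, 0.02]
    - [1, 0, 0, 0, 0.05]
    - [1, 0, 0, 0, 0.09]
    - [1, 0, 0, 0, 0.14]
    - [1, 0, 0, 0, 0.2]
    - [1, 0, 0, 0, 0.27]
    - [1, 0, 0, 0, 0.34]
    - [1, 0, 0, 0, 0.41]
    - [1, 0, 0, 0, 0.48]
    - [1, 0, 0, 0, 0.55]
    - [1, 0, 0, 0, 0.62]
    - [1, 0, 0, 0, 0.68]
    - [1, 0, 0, 0, 0.74]
    - [1, 0, 0, 0, 0.79]
    - [1, 0, 0, 0, 0.83]
    - [1, 0, 0, 0, 0.86]
    - [1, 0, 0, 0, 0.88]
    - [1, 0, 0, 0, 0.89]
    - [1, 0, 0, 0, 0.89]

```text
time: 24.45
tool_pos: [0.4476, -0.3274, 0.1966]
tool_rot: [-3.142, -0.0, 0.274]
contact_force: [-0.8, -0.1, -4.2]
opening: 0.0159
grip_force: 45.0
```

```bash
python3 chk.py w9
```

```text
24.45 [ 0.4476 -0.3274  0.1966] [-3.1415e+00 -1.0000e-04  2.7380e-01] 0.0159 [-0.7676 -0.1228 -4.2295] [-0.0969  0.1448  0.0203] [-7.6980e-01  4.2100e-01  1.4893e+00  1.0000e-04  1.2314e+00  5.2720e-01]
mand 1848 [0.01099398 0.00915988 0.04077931] [202.69101732 255.31872294] 166 342
rim plane [ 0.00352165 -0.00419272  0.06744055]
```

Call:
step_arm:
  plan:
    - [1, 0, 0, 0, 0.005]
    - [1, 0, 0, 0, 0.015]
    - [1, 0, 0, 0, 0.03]
    - [1, 0, 0, 0, 0.045]
    - [1, 0, 0, 0, 0.06]
    - [1, 0, 0, 0, 0.075]
    - [1, 0, 0, 0, 0.09]
    - [1, 0, 0, 0, 0.1]
    - [1, 0, 0, 0, 0.1]
    - [1, 0, 0, 0, 0.1]

```text
time: 25.75
tool_pos: [0.4476, -0.3274, 0.1966]
tool_rot: [-3.142, -0.0, 0.174]
contact_force: [0.3, -0.5, -4.4]
opening: 0.0158
grip_force: 45.0
```

```bash
python3 chk.py w10
```

```text
25.75 [ 0.4476 -0.3274  0.1966] [-3.1415 -0.      0.1738] 0.0158 [ 0.2951 -0.5357 -4.4049] [-0.0503  0.1469 -0.0476] [-7.6980e-01  4.2100e-01  1.4893e+00  1.0000e-04  1.2314e+00  6.2710e-01]
mand 1853 [0.01091261 0.0084377  0.04084398] [202.4711279  255.10037777] 166 342
rim plane [ 0.00304247 -0.00430475  0.06747609]
```

Turned 85° so far. I keep going in small increments and watch the torque.

Call:
step_arm:
  plan:
    - [1, 0, 0, 0, 0.005]
    - [1, 0, 0, 0, 0.015]
    - [1, 0, 0, 0, 0.03]
    - [1, 0, 0, 0, 0.045]
    - [1, 0, 0, 0, 0.06]
    - [1, 0, 0, 0, 0.075]
    - [1, 0, 0, 0, 0.09]
    - [1, 0, 0, 0, 0.1]
    - [1, 0, 0, 0, 0.1]

```text
time: 26.92
tool_pos: [0.4476, -0.3274, 0.1966]
tool_rot: [-3.142, -0.0, 0.074]
contact_force: [-0.0, -0.4, -4.5]
opening: 0.0158
grip_force: 45.0
```

```bash
python3 chk.py w11
```

```text
26.92 [ 0.4476 -0.3274  0.1966] [-3.1415e+00 -1.0000e-04  7.3600e-02] 0.0158 [-0.016  -0.3828 -4.4876] [-0.0617  0.2035 -0.0114] [-7.6980e-01  4.2100e-01  1.4893e+00  1.0000e-04  1.2314e+00  7.2730e-01]
mand 1821 [0.01098423 0.00847521 0.04075894] [202.43272927 255.118067  ] 166 342
rim plane [ 0.00255029 -0.00420514  0.06751445]
```

Call:
step_arm:
  plan:
    - [1, 0, 0, 0, 0.005]
    - [1, 0, 0, 0, 0.015]
    - [1, 0, 0, 0, 0.03]
    - [1, 0, 0, 0, 0.045]
    - [1, 0, 0, 0, 0.06]
    - [1, 0, 0, 0, 0.07]
    - [1, 0, 0, 0, 0.07]

```text
time: 27.85
tool_pos: [0.4476, -0.3275, 0.1966]
tool_rot: [3.142, -0.0, 0.004]
contact_force: [0.2, -0.7, -5.4]
opening: 0.016
grip_force: 45.0
```

```bash
python3 chk.py w12
```

```text
27.85 [ 0.4476 -0.3275  0.1966] [ 3.1415e+00 -1.0000e-04  3.7000e-03] 0.016 [ 0.2114 -0.7407 -5.3614] [-0.1147  0.1793  0.0573] [-0.7698  0.421   1.4892  0.      1.2313  0.7972]
mand 1821 [0.01092454 0.00902263 0.04077039] [202.51949478 255.33827567] 166 342
rim plane [ 0.00302056 -0.00516737  0.06745875]
```

Call:
step_arm:
  plan:
    - [1, 0, 0, 0, 0.005]
    - [1, 0, 0, 0, 0.015]
    - [1, 0, 0, 0, 0.03]
    - [1, 0, 0, 0, 0.045]
    - [1, 0, 0, 0, 0.06]
    - [1, 0, 0, 0, 0.06]

```text
time: 28.65
tool_pos: [0.4476, -0.3274, 0.1966]
tool_rot: [-3.141, 0.0, -0.056]
contact_force: [-0.7, 0.1, -3.5]
opening: 0.0159
grip_force: 45.0
```

```bash
python3 chk.py w13
python3 - <<'E'
from cell import *
import numpy as np
for _ in range(3):
    s=observe();print(np.round(s["torque"],3),np.round(s["contact_force"],2));read_camera("side")
E
```

```text
28.65 [ 0.4476 -0.3274  0.1966] [-3.1414  0.     -0.0565] 0.0159 [-0.7343  0.1236 -3.5454] [-0.044   0.1437  0.0967] [-7.6980e-01  4.2100e-01  1.4893e+00  1.0000e-04  1.2314e+00  8.5740e-01]
mand 1812 [0.01085245 0.00866625 0.0406654 ] [202.79139073 254.9790287 ] 166 342
rim plane [ 0.00289428 -0.00411436  0.0674785 ]
[-0.107  0.167  0.144] [ 0.3  -0.97 -3.6 ]
[-0.069  0.166  0.073] [-0.41 -0.39 -4.7 ]
[-0.04   0.157  0.104] [-0.36  0.15 -4.73]
```

Torque about z has risen to about 0.1 N·m, so the stop is reached (98° commanded). I raise gently until the lugs catch, then lift.

Call:
step_arm:
  plan:
    - [1, 0, 0, -0.0002, 0]
    - [1, 0, 0, -0.0005, 0]
    - [1, 0, 0, -0.0008, 0]
    - [1, 0, 0, -0.0011, 0]
    - [1, 0, 0, -0.0014, 0]
    - [1, 0, 0, -0.0017, 0]
    - [1, 0, 0, -0.002, 0]
    - [1, 0, 0, -0.0025, 0]
    - [1, 0, 0, -0.003, 0]
    - [1, 0, 0, -0.004, 0]
    - [1, 0, 0, -0.005, 0]
    - [1, 0, 0, -0.006, 0]
    - [1, 0, 0, -0.007, 0]
    - [1, 0, 0, -0.0075, 0]
    - [1, 0, 0, -0.0075, 0]
    - [1, 0, 0, -0.0075, 0]
  grip_force: 55

```text
time: 30.85
tool_pos: [0.4476, -0.3274, 0.2041]
tool_rot: [-3.141, -0.0, -0.056]
contact_force: [-0.2, 0.2, -8.4]
opening: 0.0151
grip_force: 55.0
```

```bash
python3 chk.py w14
```

```text
30.85 [ 0.4476 -0.3274  0.2041] [-3.1414 -0.     -0.0562] 0.0151 [-0.2307  0.2448 -8.4494] [-0.1097  0.1512 -0.0385] [-7.6980e-01  4.1450e-01  1.4779e+00  1.0000e-04  1.2493e+00  8.5720e-01]
mand 1814 [0.01080869 0.00829681 0.04076455] [202.64553473 254.823043  ] 166 342
rim plane [ 0.0032908  -0.00414383  0.06750871]
```

The load rose from 4.4 N to 8.4 N, so the pedestal is hanging from the lugs, and the dish is level. I lift the rest, about 95 mm.

Call:
step_arm:
  plan:
    - [1, 0, 0, -0.0005, 0]
    - [1, 0, 0, -0.002, 0]
    - [1, 0, 0, -0.005, 0]
    - [1, 0, 0, -0.009, 0]
    - [1, 0, 0, -0.015, 0]
    - [1, 0, 0, -0.022, 0]
    - [1, 0, 0, -0.03, 0]
    - [1, 0, 0, -0.038, 0]
    - [1, 0, 0, -0.046, 0]
    - [1, 0, 0, -0.054, 0]
    - [1, 0, 0, -0.062, 0]
    - [1, 0, 0, -0.07, 0]
    - [1, 0, 0, -0.077, 0]
    - [1, 0, 0, -0.083, 0]
    - [1, 0, 0, -0.088, 0]
    - [1, 0, 0, -0.092, 0]
    - [1, 0, 0, -0.0945, 0]
    - [1, 0, 0, -0.0955, 0]
    - [1, 0, 0, -0.096, 0]
    - [1, 0, 0, -0.096, 0]

```text
time: 33.4
tool_pos: [0.4476, -0.3274, 0.3]
tool_rot: [-3.141, 0.0, -0.056]
contact_force: [-0.8, -0.3, -9.1]
opening: 0.0154
grip_force: 55.0
```

Call:
step_arm:
  plan:
    - [1, 0, 0, 0, 0]
    - [1, 0, 0, 0, 0]
    - [1, 0, 0, 0, 0]
    - [1, 0, 0, 0, 0]
    - [1, 0, 0, 0, 0]
    - [1, 0, 0, 0, 0]
    - [1, 0, 0, 0, 0]
    - [1, 0, 0, 0, 0]

```text
time: 34.4
tool_pos: [0.4476, -0.3274, 0.3001]
tool_rot: [-3.141, -0.0, -0.056]
contact_force: [-0.2, 0.4, -9.6]
opening: 0.0154
grip_force: 55.0
```

```bash
python3 chk.py w15
python3 - <<'E'
from cell import *
from h import *
s=read_camera("side");cv2.imwrite("pics/side3.png",cv2.resize(s["img"][70:250,200:440,::-1],(800,600),interpolation=3))
P=cloud(s);d=np.hypot(P[...,0]-.447,P[...,1]+.327);m=(s["range_z"]>0)&(d<.07)&(P[...,2]>.03);z=P[m][:,2];print("lowest",np.percentile(z,[0,1,3]))
E
```

```text
34.4 [ 0.4476 -0.3274  0.3001] [-3.1415 -0.     -0.0562] 0.0154 [-0.2328  0.3831 -9.5583] [-0.0386  0.1249 -0.0284] [-7.6980e-01  3.5360e-01  1.3051e+00  1.0000e-04  1.4830e+00  8.5720e-01]
mand 1922 [0.01117069 0.00760073 0.04109176] [202.32674298 254.78095734] 166 342
rim plane [ 0.00298036 -0.00401231  0.06747865]
lowest [0.0985572  0.10378465 0.10857215]
```

View pics/side3.png

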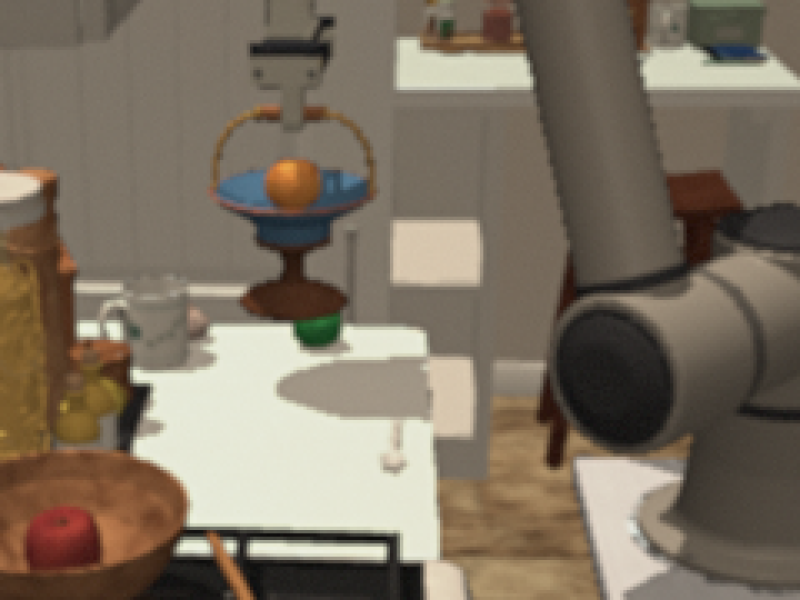

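The stand hangs about 10 cm clear, with the base around (293,298) and the mandarin centred. The base looks slightly tipped, so I compare its outline with the one at the start.

Run:
```python
from cell import *
from h import *
s=read_camera("side");np.savez("side4.npz",**s)
cv2.imwrite("pics/side4.png",cv2.resize(s["img"][110:176,262:317,::-1],(500,600),interpolation=3))
def base(c,z0):
    P=cloud(c);d=np.hypot(P[...,0]-.447,P[...,1]+.327);im=c["img"].astype(int)
    m=(c["range_z"]>0)&(d<.075)&(P[...,2]>z0+.004)&(P[...,2]<z0+.035)&(im[...,0]>im[...,2]+12)&(im[...,1]<120)
    m=cv2.morphologyEx(m.astype(np.uint8),cv2.MORPH_OPEN,np.ones((2,2)))
    q=np.argwhere(m)[:,::-1].astype(np.float32)
    e=cv2.fitEllipse(cv2.convexHull(q));k=q[:,0]
    print(m.sum(),e,"left y",q[k<=k.min()+1][:,1].mean(),"right y",q[k>=k.max()-1][:,1].mean())
    X=P[m>0];A=np.c_[X[:,:2]-X[:,:2].mean(0),np.ones(len(X))];print(" plane",np.linalg.lstsq(A,X[:,2],rcond=None)[0])
base(np.load("side.npz"),0);base(s,.1)
```

```text
186 ((288.8939514160156, 185.30953979492188), (12.443534851074219, 30.54307746887207), 91.55149841308594) left y 185.5 right y 186.0
 plane [0.03521366 0.4176718  0.03102754]
317 ((288.9149169921875, 160.32656860351562), (12.424448013305664, 32.14977264404297), 89.80770111083984) left y 160.5 right y 160.71428
 plane [-0.01060547  0.34950532  0.11452324]
```

View pics/side4.png

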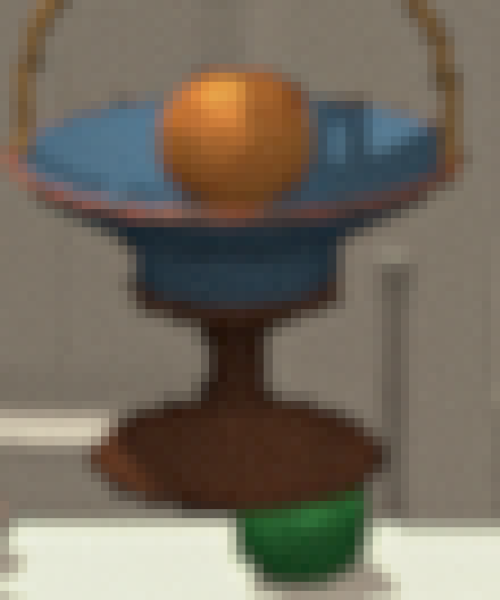

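The base (centre about (238,455)) sits under the flange (237,295), and its outline has turned less than 2° from standing. The stand is upright and the mandarin is centred, so I hand in.

```bash
python3 -c "
from cell import *
print(observe()['time']);print(hand_in())"
```

```text
34.55
the job is handed in; nothing more can be done
None
```

I set the dish on the pedestal, locked it clockwise to the stop and raised the stand about 10 cm. I handed it in at 34.6 s of the 72 s allowed, held upright and steady with the mandarin still in the middle; no verdict came back.

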